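# Switch the charging board to the battery

### The job

With a fingertip, push the lever on the charging board round until it points straight at the middle of the battery standing in one of the three bays, then press the start button all the way in and let it come back out. Do not press the button before the lever points at the battery. Leave the battery, the two bay covers, the jar and the wrench where they are: nothing is to be picked up or moved.

Things in the scene. Friction and masses are not known exactly. Their poses are not given: they have to be found in the camera images.
- lever (a joint): angle (rad) of the selector lever, a horizontal bright metal bar turning about an upright axis on a dark drum. At 0 it points along the board's -x (roughly towards the robot); it grows anticlockwise seen from above. It turns between hard stops at -3.4 and +3.4, has no clicks, and stays where it is left. Turning takes about 0.15 N m (about 2 N when pushed 80 mm from the axis).
- lever_axis (a point): the lever's axis, 76 mm above the bench at half the bar's height; frame turns with the lever: x along it to the tip, z up. Hub 48 mm across, top at 94 mm. Drum below 100 mm across, top at 60 mm. The bar is 14 mm wide and 28 mm high, 62 to 90 mm above the bench; beyond the drum it overhangs the board's plate (top at 10 mm).
- lever_tip (a point): the pointed end of the lever, on its centre line, 102 mm from the axis, at half the height of the bar, 76 mm above the bench
- board: fixed grey plate, x -110 to 250, y -250 to 250 mm, 10 mm thick, with drum, bays and button box; turned up to 15 degrees. Origin on the bench below the lever's axis; x away from the robot, y left, z up. Three shallow trays (bays), 70 (x) by 94 mm (y), rims 28 mm above the bench, are centred at (65, 180), (190, 0), (65, -180) mm; a copper strip runs to each from the drum.
- battery: the battery: a dark block 58 x 82 x 58 mm with a grey lid and two upright brass terminals (12 mm across, 10 mm high), 0.8 kg, loose in any one of the three bays; its top is 72 mm, the terminals' tops 82 mm above the bench. Origin at the centre of its underside, z up; its long side lies along the board's y.
- cover_a: a loose bay cover: flat grey plate 56 x 80 x 14 mm with a round knob 20 mm across and 16 mm high, lying on the board, in a bay whose floor is 14 mm above the bench. Origin at the centre of its underside.
- cover_b: the other bay cover, the same as the first, in the remaining bay
- start (a joint): travel of the start button (m): 0 out, 0.006 fully in; springs back by itself; fully in takes 5 N
- start_top (a point): centre of the top of the start button, a white round push button 28 mm across pressed straight down, its top 62 mm above the bench when out, in a dark housing 44 mm across (top at 52 mm) on the grey box at the board's near right corner, at (-45, -190) mm in the board's frame
- jar: a closed glass jar 52 mm across and 70 mm high, standing on the board's near left corner. Origin at the centre of its underside.
- wrench: a loose open wrench 180 mm long, lying on the bench left of the board. Its x axis runs along it.
Mind the look-alikes: they are no part of the job. What is shaped like the battery but green is not meant.

How it is judged:
On the way, in this order (a step that is already met when the one before it is completed fails the run):
1. the lever points at the battery and is at rest (y of battery in the frame of lever_axis between -0.022 and 0.022 m and x of battery in the frame of lever_axis above 0.1 m and velocity of joint lever between -0.1 and 0.1 rad/s), for 0.2 s.
2. the start button is pressed in while the lever points at the battery (y of battery in the frame of lever_axis between -0.022 and 0.022 m and x of battery in the frame of lever_axis above 0.1 m and value of joint start above 0.0045 m), for 0.05 s.
At the end, for the whole second after the job is handed in: The lever rests with its line within 22 mm of the battery's middle, tip towards it; the button was pressed at least 4.5 mm in with the lever so set and is out again (within 2 mm); battery and covers within 12 mm, jar and wrench within 20 mm of where they began (all of step 1 and value of joint start below 0.002 m and not (distance of battery from where it was at the start of the episode above 0.012 m) and not (distance of cover_a from where it was at the start of the episode above 0.012 m) and not (distance of cover_b from where it was at the start of the episode above 0.012 m) and not (distance of jar from where it was at the start of the episode above 0.02 m) and not (distance of wrench from where it was at the start of the episode above 0.02 m)); the robot touches nothing.
It fails at once if the start button is pressed (over 3 mm) while the lever does not point at the battery (value of joint start above 0.003 m and not (y of battery in the frame of lever_axis between -0.022 and 0.022 m and x of battery in the frame of lever_axis above 0.1 m)).
It fails at once if the battery is lifted or shifted by more than 12 mm (distance of battery from where it was at the start of the episode above 0.012 m).
It fails at once if a bay cover is lifted or shifted by more than 12 mm (distance of any of cover_a, cover_b from where it was at the start of the episode above 0.012 m).
It fails at once if the jar or the wrench is lifted or shifted by more than 20 mm (distance of any of jar, wrench from where it was at the start of the episode above 0.02 m).
It also fails if it takes over 51 s, if anything falls off the work surface, if the arm or the gripper's body presses on something with over 40 N, if the wrist force passes 120 N, or if a joint passes its speed limit or range.

### The arm

A 6-joint arm with a two-finger parallel gripper is mounted at the origin on the work surface. World frame = base frame: x ahead of the robot, y to its left, z up, the work surface at z = 0. Lengths are in m, angles in rad, forces in N, time in s.
With the tool pointing down it reaches from about 0.35 to 0.775 m from the base axis. Payload 7.3 kg.
Tool frame: the origin (TCP) lies at the very end of the fingers, on their centre line; the grasp point (between the pads) lies pinch_z behind it (pinch_z is the distance from the TCP to the grasp point, in m); x points along the fingers, y is the direction in which the jaws open and shut, and the axes are right-handed (so a half turn about x gives the same grasp; the last joint's range is limited). The gripper opens to 92 mm and grips with 3 to 60 N. Pads are 19 mm wide; open, the fingers measure 130 mm over their backs; the gripper's body (75 mm by 190 mm) begins 47 mm behind the grasp point.
Start: joints at [1.099, 0.342, 1.524, -0, 1.275, -0.146], TCP at [0.168, 0.497, 0.195] pointing down, gripper open.
Joint ranges: [-2.53, 2.53], [-0.77, 2.02], [0.04, 2.7], [-1, 4.14], [0.28, 2.66], [-3.11, 3.11]. Speed limits (rad/s): [2.57, 2.57, 3.14, 3.14, 3.14, 3.14].

### API

Orientations are given as a unit quaternion [w, x, y, z].
In Python, from station import read_state, get_image, camera_model, close_job, pinch_z gives the robot as it stands.
- The arm moves only by the tool send_rows, never from a script. Its argument "series" is a list of rows, each a list of 7 numbers: the opening, from 0 (shut) to 1 (fully open), then the shift along the tool's x, y, z in mm, then the turn, a rotation vector about the tool's x, y, z in degrees. In form: [[jaw, tx, ty, tz, ax, ay, az], ...]. A call has 1 to 10 rows; each row shifts and turns the pose as measured when the row begins, along the tool's axes as they then stand; what a row does not reach is not made up. A row lasts 1/8 s, in which the tool goes at most 62.5 mm and 10.7 degrees, less where a joint would pass 70% of its speed; a pose out of reach is approached as far as the arm can. A call with a gripper value outside its range is refused whole. The fingers move at their own pace and stop on an object; "grip_force" is the grip in N (left out, the last holds). Time passes only in rows, so rows that do not move let the fingers close. It gives the time, the measured TCP pose, the force and the opening at its end, in the units of the state.
- read_state(): the state, without advancing time (a new reading comes with each control period).
- get_image(name): name is "scene" or "side" or "wrist"; returns the picture (480x640x3 uint8, blue, green, red); there is no depth.
- camera_model(name): a dict with "fx", "fy", "cx", "cy" (pixels), "rvec" (rotation vector, rad) and "tvec" (3), from world to camera coordinates, as OpenCV has them. Camera axes: x right, y down, z forward; pixel columns grow to the right and rows downward; lengths in m; the calibration is good to about 2 mm. The wrist camera is an equidistant fisheye: a pixel r from the principal point sees the ray r / f radians off the axis. A picture is of the moment at which its call begins: read the wrist's pose just before it. camera_model takes no time and is no camera call; for the wrist camera it gives the pose at the moment of the call.
- close_job(): hands the job in, once; it reports no verdict.
The state is a dict: "time": time; "joints": joint angles; "dq": joint speeds; "joint_torque": joint torques, N m; "tcp_pos": TCP position; "ee_rot": TCP orientation; "force": force on the tool from outside, world axes, zero at the start; "ft_torque": the same for the moment, N m; "width": opening from 0.0 (shut) to 1.0 (fully open).
Only numpy, scipy, OpenCV 4.12 (cv2) and the standard library are available. Lean on these libraries where they do the work, as an engineer would, in place of code of your own. Each camera call takes 0.05 s, during which the arm holds its last target.

## Working session

There is one attempt and no reset: what is moved stays moved. The work goes in short steps, Python scripts to look and compute and a tool call to move; the robot and the scene stay as the last step left them, time stands still between calls to the robot, and variables do not carry over. Pictures are saved under pics/ and viewed, and the job is handed in when it is done.

Besides the shell and the picture viewer there is one more tool, called after "Request:" in YAML: its name, and indented under it one key for each argument. send_rows: Moves the arm, as the interface text tells. Its arguments: {"type":"object","properties":{"series":{"type":"array","items":{"type":"array","items":{"type":"number"}}},"grip_force":{"type":"number"}},"required":["series"]}

```bash
ls; mkdir -p pics
python3 - <<'E'
from station import *
import cv2
print(read_state(),pinch_z)
for n in ["scene","side","wrist"]:
    m=camera_model(n);print(n,m)
    cv2.imwrite(f"pics/{n}0.png",get_image(n))
E
```

```text
pics
{'time': 0.0, 'joints': array([ 1.09899846e+00,  3.42697558e-01,  1.52501349e+00, -4.27231792e-06,
        1.27537027e+00, -1.45988305e-01]), 'dq': array([-1.91769135e-04,  1.91895518e-03,  2.16144481e-04, -9.10002270e-06,
       -4.03665997e-04, -6.96675285e-04]), 'joint_torque': array([-6.57555938e-04, -4.31247926e+01, -2.44217259e+01,  7.16242706e-02,
        5.59324678e-02, -8.64664526e-05]), 'tcp_pos': array([0.16781055, 0.49699007, 0.19465928]), 'ee_rot': array([ 0.69758617,  0.11417994,  0.69790343, -0.11518365]), 'force': array([-0.27618662,  0.13028761, -0.28493574]), 'ft_torque': array([-0.00659004, -0.00082923,  0.00246385]), 'width': 0.9986970622174836} 0.0188
scene {'fx': 519.0038289212649, 'fy': 519.0038289212649, 'cx': 319.96220153990873, 'cy': 236.61256994716933, 'rvec': array([ 2.26341391,  1.22954562, -0.37956341]), 'tvec': array([-0.40924443, -0.29896085,  1.1973444 ])}
side {'fx': 607.2391706641954, 'fy': 607.2391706641954, 'cx': 316.7682903531067, 'cy': 241.18880360443944, 'rvec': array([ 2.22909988, -0.09489277,  0.03559004]), 'tvec': array([-0.57975329,  0.15920107,  0.9290544 ])}
wrist {'fx': 371.64829954431775, 'fy': 371.64829954431775, 'cx': 318.7614581748032, 'cy': 236.64632242126248, 'rvec': array([-2.37726756, -1.70525183, -0.21842801]), 'tvec': array([-0.52549723, -0.02860624,  0.38962514])}
```

View pics/scene0.png

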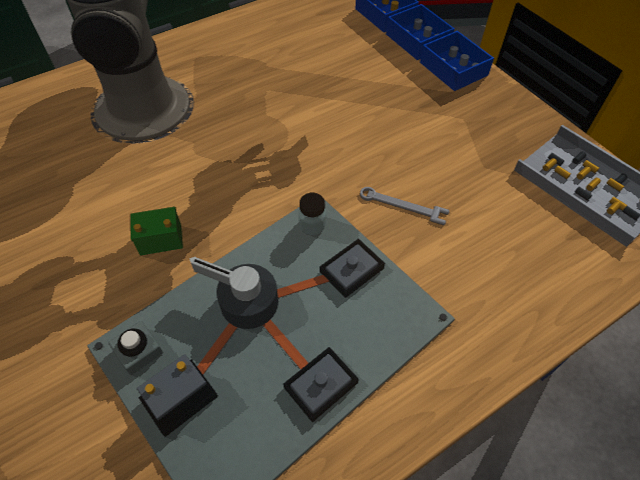

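View pics/side0.png

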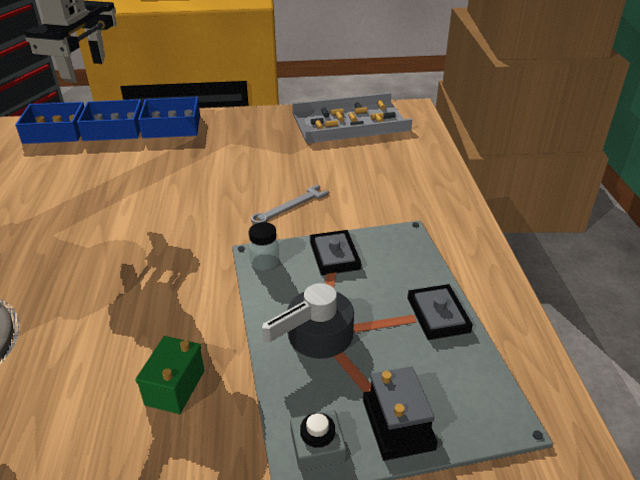

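View pics/wrist0.png

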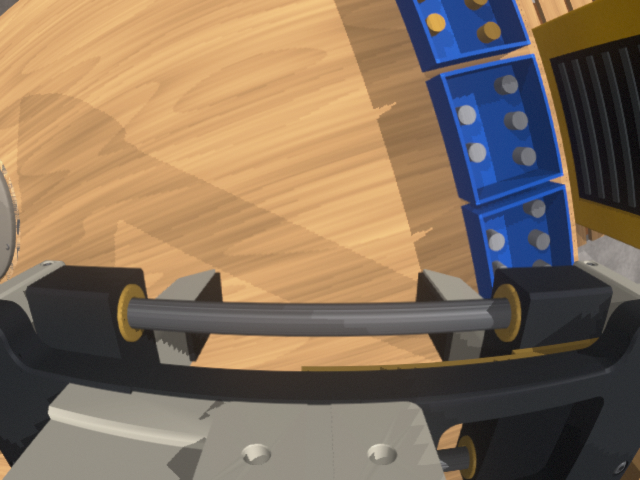

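Candidates: the dark block with brass terminals in the right bay, scene (178,392) / side (402,410), and a green block on the bench, scene (156,232) / side (171,374), which is the look-alike. The blue bins are background. I choose the dark block and check it in close crops.

Run:
```python
import cv2,numpy as np
a=cv2.imread("pics/scene0.png");b=cv2.imread("pics/side0.png")
cv2.imwrite("pics/c1.png",cv2.resize(a[240:440,80:300],None,fx=3,fy=3,interpolation=2)[:600])
cv2.imwrite("pics/c2.png",cv2.resize(b[270:470,250:450],None,fx=3,fy=3,interpolation=2))
```

```text
(no output)
```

View pics/c1.png

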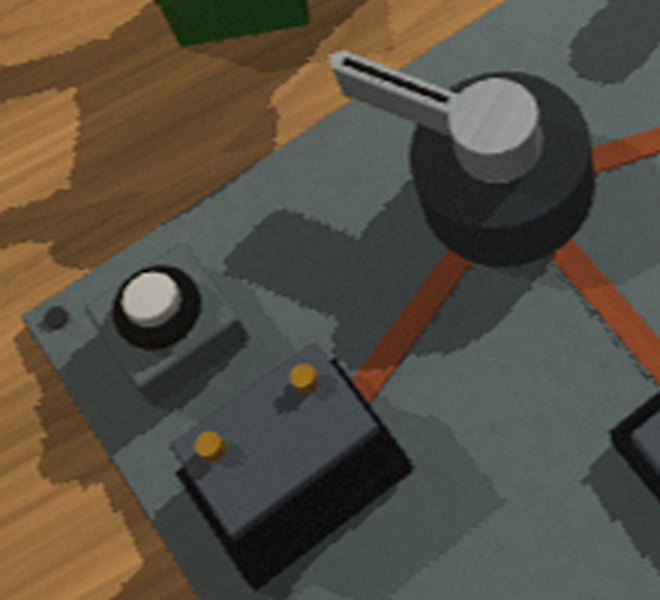

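View pics/c2.png

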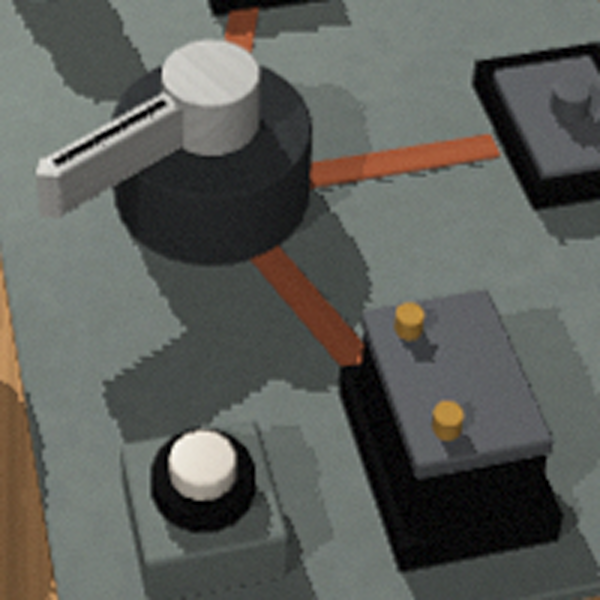

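```bash
cat > h.py <<'E'
import numpy as np,cv2
from station import camera_model
def P(n):
    m=camera_model(n);K=np.array([[m['fx'],0,m['cx']],[0,m['fy'],m['cy']],[0,0,1]])
    return K@np.c_[cv2.Rodrigues(m['rvec'])[0],m['tvec']]
def tri(a,b):
    X=cv2.triangulatePoints(P('scene'),P('side'),np.array(a,float).reshape(2,1),np.array(b,float).reshape(2,1)).ravel();X=X[:3]/X[3]
    e=[]
    for n,p in(('scene',a),('side',b)):
        q=P(n)@np.r_[X,1];e.append(np.linalg.norm(q[:2]/q[2]-p))
    return X,e
E
python3 - <<'E'
from h import *
s=lambda x,y:(80+x/3,240+y/3)
d=lambda x,y:(250+x/3,270+y/3)
pts=dict(hub=(s(497,118),d(211,72)),btn=(s(150,297),d(203,458)),t1=(s(303,370),d(410,312)),t2=(s(208,438),d(448,410)),
tip=(s(333,55),d(40,170)),la=(s(172,440),d(418,468)),lb=(s(315,345),d(365,308)),lc=(s(380,420),d(487,291)),ld=(s(235,535),d(551,443)),
jar=((312,200),(263,231)),boltL=((443,317),(416,225)),boltR=((98,346),(0,0)),boltNL=((0,0),(241,248)),boltFR=((0,0),(539,435)))
R={}
for k,(a,b) in pts.items():
    if 0 in a or 0 in b:continue
    X,e=tri(a,b);R[k]=X;print(k,np.round(X*1000,1),np.round(e,1))
def plane(n,p,z):
    M=P(n);H=np.c_[M[:,0],M[:,1],M[:,2]*z+M[:,3]];q=np.linalg.solve(H,[*p,1]);return q[:2]/q[2]
for n,p in(('scene',(443,317)),('scene',(98,346)),('side',(416,225)),('side',(241,248)),('side',(539,435))):print(n,p,plane(n,p,.01)*1000)
print('strip ends'); 
bat=(R['t1']+R['t2'])[:2]/2; print(bat,np.mean([R[k] for k in('la','lb','lc','ld')],0))
h=R['hub'][:2];v=R['tip'][:2]-h;print('lever',np.degrees(np.arctan2(v[1],v[0])),np.linalg.norm(v))
v=bat-h;print('bat',np.degrees(np.arctan2(v[1],v[0])),np.linalg.norm(v))
v=(R['btn'][:2]-h);print('btn',v,np.linalg.norm(v),'expect',195.3)
E
```

```text
hub [585.1 -35.7  90.4] [0.4 0.4]
btn [ 564.5 -231.8   59.3] [0.2 0.2]
t1 [ 656.1 -182.3   82.5] [0.8 0.7]
t2 [ 662.7 -234.    83.1] [0.7 0.6]
tip [501.4 -92.6  89.6] [0.1 0.1]
la [ 648.3 -250.3   69.5] [1.  0.9]
lb [ 640.4 -170.9   71.7] [0.6 0.5]
lc [ 694.2 -162.2   69. ] [1.4 1.1]
ld [ 705.  -242.3   67.3] [0.2 0.2]
jar [501.4 143.8  78.9] [1.8 1.4]
boltL [787.8 225.   10.7] [0.2 0.2]
scene (443, 317) [787.34369894 225.68323023]
scene (98, 346) [ 519.53412265 -284.45393679]
side (416, 225) [788.26307561 225.62446566]
side (241, 248) [459.6237033  185.51037139]
side (539, 435) [ 850.20018982 -240.0289674 ]
strip ends
[ 0.65942999 -0.20815093] [ 0.67195269 -0.2064342   0.06938568]
lever -145.78052422725057 0.10115564649334502
bat -66.67235388953924 0.18780472155031838
btn [-0.02051294 -0.19610387] 0.19717380410720478 expect 195.3
```

```bash
cat >> h.py <<'E'
from scipy.spatial.transform import Rotation as Ro
from station import read_state
HUB=np.array([.5851,-.0357])
def tgt(p,yaw,n=1):
    """tool x down, tool y at world angle yaw (deg, mod 180)"""
    s=read_state();w,x,y,z=s['ee_rot'];R=Ro.from_quat([x,y,z,w]);M=R.as_matrix()
    print('tcp',np.round(s['tcp_pos']*1e3,1),'xaxis',np.round(M[:,0],3),'y yaw',round(np.degrees(np.arctan2(M[1,1],M[0,1])),1),'F',np.round(s['force'],1),'t',round(s['time'],2))
    best=None
    for a in(yaw,yaw+180):
        t=np.radians(a);X=np.array([0,0,-1.]);Y=np.array([np.cos(t),np.sin(t),0])
        T=np.c_[X,Y,np.cross(X,Y)];r=np.degrees((R.inv()*Ro.from_matrix(T)).as_rotvec())
        if best is None or np.linalg.norm(r)<np.linalg.norm(best):best=r
    d=M.T@(np.array(p)-s['tcp_pos'])*1e3
    print('shift',np.round(d,1),'turn',np.round(best,1))
E
python3 - <<'E'
from h import *
tgt((.500,-.056,.195),-145.8)
E
```

```text
tcp [167.8 497.1 194.8] xaxis [-0.001 -0.001 -1.   ] y yaw 71.3 F [-0.1 -0.5  0.9] t 0.15
shift [ 2.000e-01 -4.177e+02  4.917e+02] turn [37.1  0.   0.1]
```

Request:
send_rows:
  series:
    - [0,0,-38,45,0,0,0]
    - [0,0,-38,45,0,0,0]
    - [0,0,-38,45,0,0,0]
    - [0,0,-38,45,0,0,0]
    - [0,0,-38,45,0,0,0]
    - [0,0,-38,45,0,0,0]
    - [0,0,-38,45,0,0,0]
    - [0,0,-38,45,0,0,0]
    - [0,0,-38,45,0,0,0]
    - [0,0,-38,45,0,0,0]

```text
time: 1.4
tcp_pos: [0.4805, -0.0189, 0.194]
ee_rot: [0.699, 0.112, 0.698, -0.112]
force: [0.8, 1.0, -0.3]
width: 0.013
```

Run:
```python
from h import *
tgt((.500,-.056,.195),-145.8)
print(read_state()['width'])
```

```text
tcp [480.5 -18.9 194. ] xaxis [ 0.001 -0.    -1.   ] y yaw 71.8 F [ 0.8  1.  -0.3] t 1.4
shift [ -0.9 -29.2  30.1] turn [37.6  0.1 -0. ]
0.012514591473305376
```

Request:
send_rows:
  series:
    - [0,0,-29,30,0,0,0]
    - [0,0,0,0,9.5,0,0]
    - [0,0,0,0,9.5,0,0]
    - [0,0,0,0,9.5,0,0]
    - [0,0,0,0,9,0,0]
    - [0,0,0,0,0,0,0]

```text
time: 2.15
tcp_pos: [0.5011, -0.0622, 0.1914]
ee_rot: [0.62, 0.338, 0.622, -0.339]
force: [-0.3, -0.1, -0.2]
width: 0.002
```

Run:
```python
from h import *
from station import *
tgt((.500,-.056,.068),-145.8)
m=camera_model('wrist');np.save('wm.npy',m,allow_pickle=True)
cv2.imwrite('pics/w1.png',get_image('wrist'));cv2.imwrite('pics/sc1.png',get_image('scene'))
```

```text
tcp [501.1 -62.2 191.4] xaxis [-0.003  0.    -1.   ] y yaw 32.8 F [-0.3 -0.1 -0.2] t 2.15
shift [123.4   2.7  -5.5] turn [-1.4 -0.1  0.1]
```

View pics/w1.png

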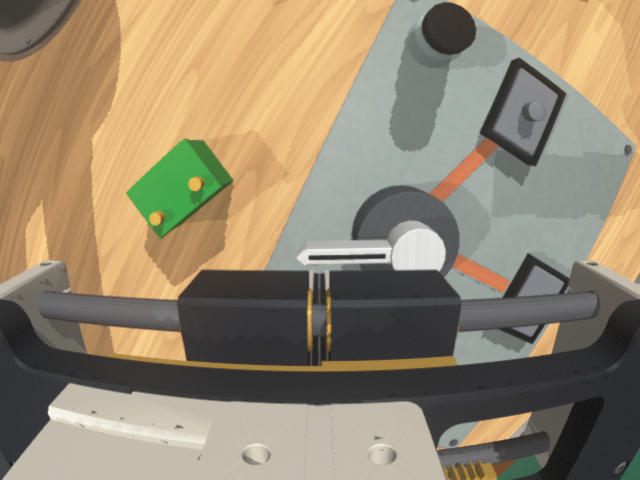

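View pics/sc1.png

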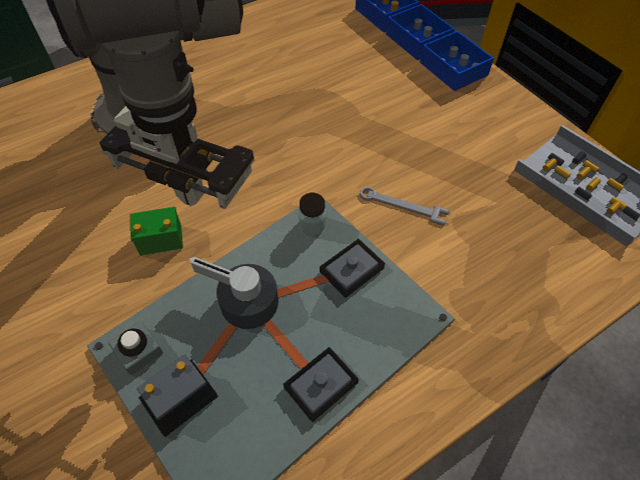

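```bash
cat >> h.py <<'E'
def wray(m,p,z):
    d=np.array([(p[0]-m['cx'])/m['fx'],(p[1]-m['cy'])/m['fy']]);th=np.linalg.norm(d)
    v=np.r_[d/th*np.sin(th),np.cos(th)];R=cv2.Rodrigues(m['rvec'])[0];C=-R.T@m['tvec'];v=R.T@v
    return (C+v*(z-C[2])/v[2])[:2]*1e3
E
python3 - <<'E'
from h import *
m=np.load('wm.npy',allow_pickle=True).item()
for n,p,z in(('tip',(298,258),.09),('hub',(418,247),.094),('farL bolt',(628,150),.01),('jar',(449,28),.078),('green',(176,201),.08)):print(n,wray(m,p,z))
R=cv2.Rodrigues(m['rvec'])[0]
print('cam',-R.T@m['tvec'])
E
```

```text
tip [498.38071342 -91.57534271]
hub [575.74838108 -29.46511647]
farL bolt [786.77682649 228.06456487]
jar [498.67130328 143.06662835]
green [ 383.89176042 -109.08553202]
cam [ 0.46266905 -0.00357073  0.38069019]
```

Request:
send_rows:
  series:
    - [0,0,3,-6,0,0,0]
    - [0,45,0,0,1.4,0,0]
    - [0,45,0,0,0,0,0]
    - [0,28,0,0,0,0,0]
    - [0,0,0,0,0,0,0]

```text
time: 2.88
tcp_pos: [0.501, -0.0536, 0.0717]
ee_rot: [0.618, 0.343, 0.618, -0.343]
force: [0.8, 0.1, 0.5]
width: 0.005
```

Run:
```python
from h import *
from station import *
tgt((.500,-.056,.068),-145.8)
cv2.imwrite('pics/sd2.png',get_image('side'))
```

```text
tcp [501.  -53.6  71.7] xaxis [ 0.  0. -1.] y yaw 32.0 F [0.8 0.1 0.5] t 2.88
shift [ 3.7 -2.1  1.5] turn [-2.2  0.  -0. ]
```

View pics/sd2.png

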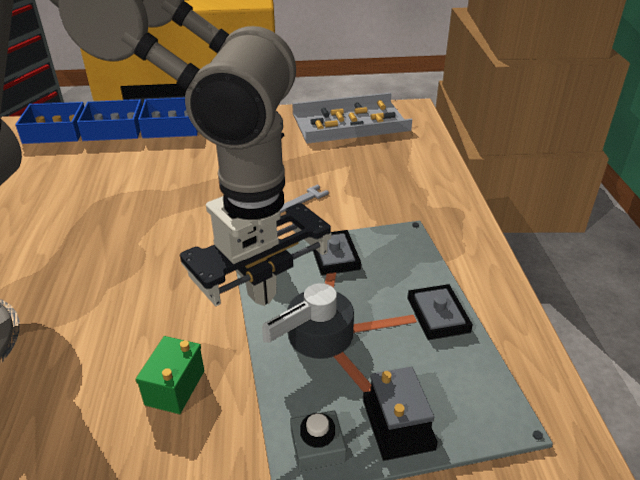

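Request:
send_rows:
  series:
    - [0,4,-2,8,-2,0,0]
    - [0,0,0,6,0,0,0]
    - [0,0,-1,11.6,-8,0,0]
    - [0,0,-1.5,11.6,-8,0,0]
    - [0,0,-1.5,11.6,-8,0,0]
    - [0,0,-1.5,11.6,-8,0,0]
    - [0,0,0,0,0,0,0]

```text
time: 3.8
tcp_pos: [0.545, -0.1048, 0.0799]
ee_rot: [0.7, 0.141, 0.686, -0.142]
force: [-1.2, 0.3, 0.2]
width: 0.008
```

```bash
cat >> h.py <<'E'
def rel():
    s=read_state();w,x,y,z=s['ee_rot'];M=Ro.from_quat([x,y,z,w]).as_matrix()
    v=np.r_[HUB,s['tcp_pos'][2]]-s['tcp_pos'];print('tcp rel hub in tool frame y,z',np.round(-(M.T@v)[1:]*1e3,1))
E
python3 - <<'E'
from h import *
from station import *
tgt((.604,-.116,.068),-62.8);rel()
cv2.imwrite('pics/sd3.png',get_image('side'))
E
```

```text
tcp [ 545.  -104.8   79.9] xaxis [ 0.019 -0.005 -1.   ] y yaw 66.9 F [-1.2  0.3  0.2] t 3.8
shift [13.1 12.8 58.5] turn [-50.3   1.1   0.3]
tcp rel hub in tool frame y,z [-79.3  -9.8]
```

View pics/sd3.png

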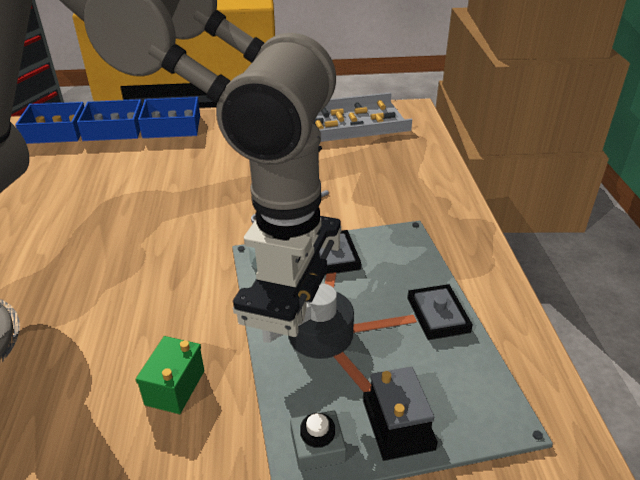

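Request:
send_rows:
  series:
    - [0,9,0,0,0,1,0]
    - [0,3,-1,11,-8,0,0]
    - [0,4,-1,11,-8,0,0]
    - [0,4,-1,11,-8,0,0]
    - [0,4,-1,11,-8,0,0]
    - [0,0,0,0,0,0,0]

```text
time: 4.6
tcp_pos: [0.5855, -0.1147, 0.0533]
ee_rot: [0.704, -0.055, 0.706, 0.058]
force: [0.0, 0.6, 0.4]
width: 0.008
```

Run:
```python
from h import *
from station import *
tgt((.604,-.116,.068),-62.8);rel()
cv2.imwrite('pics/sd4.png',get_image('side'))
m=camera_model('wrist');np.save('wm.npy',m,allow_pickle=True)
cv2.imwrite('pics/w4.png',get_image('wrist'))
cv2.imwrite('pics/sc4.png',get_image('scene'))
```

```text
tcp [ 585.5 -114.7   53.3] xaxis [-0.004  0.005 -1.   ] y yaw 99.1 F [0.  0.6 0.4] t 4.6
shift [-14.8  -4.1  18. ] turn [-18.1  -0.1  -0.3]
tcp rel hub in tool frame y,z [-78.1 -12.1]
```

View pics/sd4.png

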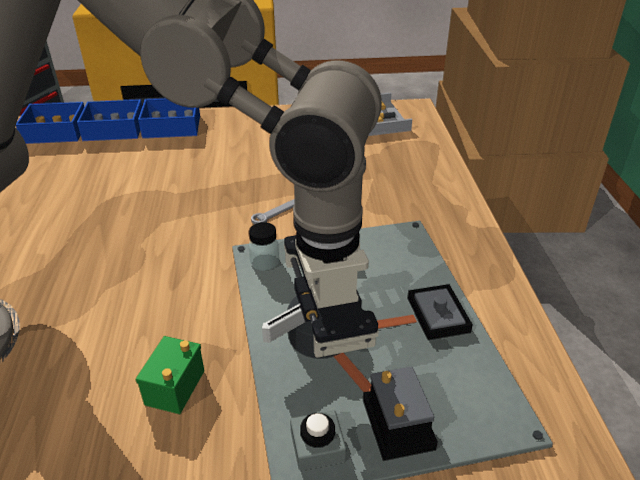

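View pics/w4.png

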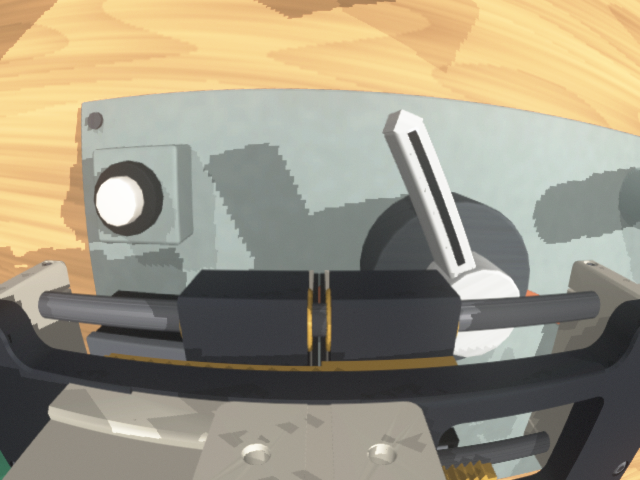

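View pics/sc4.png

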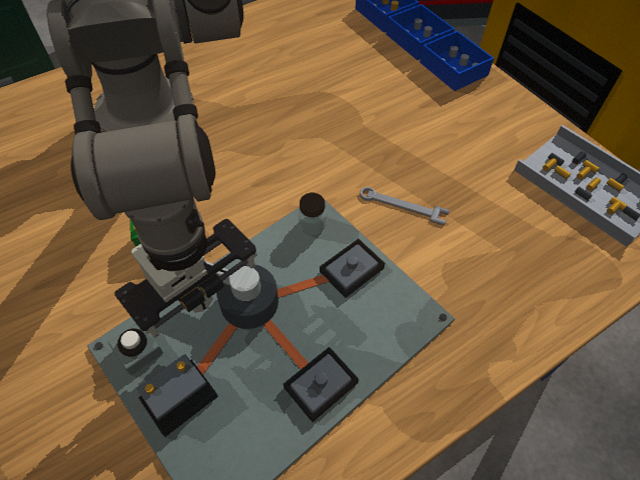

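Request:
send_rows:
  series:
    - [0,-40,0,0,0,0,0]
    - [0,-40,0,0,0,0,0]
    - [0,0,0,0,9,0,0]
    - [0,0,0,0,9,0,0]
    - [0,0,0,0,9,0,0]
    - [0,0,0,0,9,0,0]
    - [0,0,0,0,9,0,0]
    - [0,0,0,0,9,0,0]
    - [0,0,0,0,9,0,0]
    - [0,0,0,0,0,0,0]

```text
time: 6.0
tcp_pos: [0.5808, -0.114, 0.1392]
ee_rot: [0.618, 0.34, 0.623, -0.338]
force: [0.4, -0.4, 0.1]
width: 0.005
```

Run:
```python
from h import *
tgt((.500,-.056,.125),-145.8);rel()
```

```text
tcp [ 580.8 -114.   139.2] xaxis [-0.004  0.005 -1.   ] y yaw 32.7 F [ 0.4 -0.4  0.1] t 6.0
shift [ 14.8 -36.6 -92.4] turn [-1.5 -0.4  0. ]
tcp rel hub in tool frame y,z [-46.   63.5]
```

Request:
send_rows:
  series:
    - [0,0,-18,-46,0,0,0]
    - [0,0,-18,-46,-1.5,0,0]
    - [0,0,0,0,0,0,0]

```text
time: 6.38
tcp_pos: [0.4975, -0.0548, 0.1393]
ee_rot: [0.624, 0.329, 0.629, -0.328]
force: [0.8, -0.1, -0.6]
width: 0.005
```

Run:
```python
from h import *
from station import *
tgt((.500,-.056,.068),-145.8);rel()
m=camera_model('wrist')
cv2.imwrite('pics/w5.png',get_image('wrist'));np.save('wm.npy',m,allow_pickle=True)
```

```text
tcp [497.5 -54.8 139.3] xaxis [-0.005  0.005 -1.   ] y yaw 34.6 F [ 0.8 -0.1 -0.6] t 6.38
shift [71.3  1.4  2.9] turn [ 0.4 -0.4  0.1]
tcp rel hub in tool frame y,z [-82.9 -34.1]
```

View pics/w5.png

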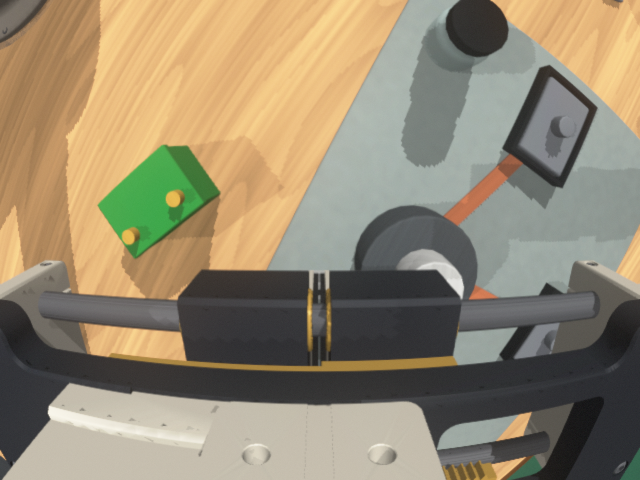

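Request:
send_rows:
  series:
    - [0,40,0,0,0,0,0]
    - [0,35,0,3,0,0,0]
    - [0,0,0,0,0,0,0]

```text
time: 6.8
tcp_pos: [0.5054, -0.0603, 0.0648]
ee_rot: [0.627, 0.329, 0.625, -0.327]
force: [0.3, -0.3, 0.1]
width: 0.006
```

Request:
send_rows:
  series:
    - [0,0,0,7,0,0,0]
    - [0,0,0,5,0,0,0]
    - [0,0,0,0,0,0,0]

```text
time: 7.18
tcp_pos: [0.5159, -0.0724, 0.0681]
ee_rot: [0.63, 0.33, 0.623, -0.326]
force: [0.0, -0.3, 0.1]
width: 0.003
```

Run:
```python
from h import *
tgt((.500,-.056,.066),-145.8);rel()
```

```text
tcp [515.9 -72.4  68.1] xaxis [ 0.01  0.   -1.  ] y yaw 34.7 F [ 0.  -0.3  0.1] t 7.17
shift [  1.9  -3.7 -22.5] turn [ 0.5  0.3 -0.5]
tcp rel hub in tool frame y,z [-77.8  -9.3]
```

Run:
```python
from station import *
import cv2
a=get_image('side');b=get_image('scene')
cv2.imwrite('pics/sd6.png',cv2.resize(a[200:400,200:420],None,fx=3,fy=3,interpolation=2))
cv2.imwrite('pics/sc6.png',cv2.resize(b[200:400,80:300],None,fx=3,fy=3,interpolation=2))
```

```text
(no output)
```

View pics/sd6.png

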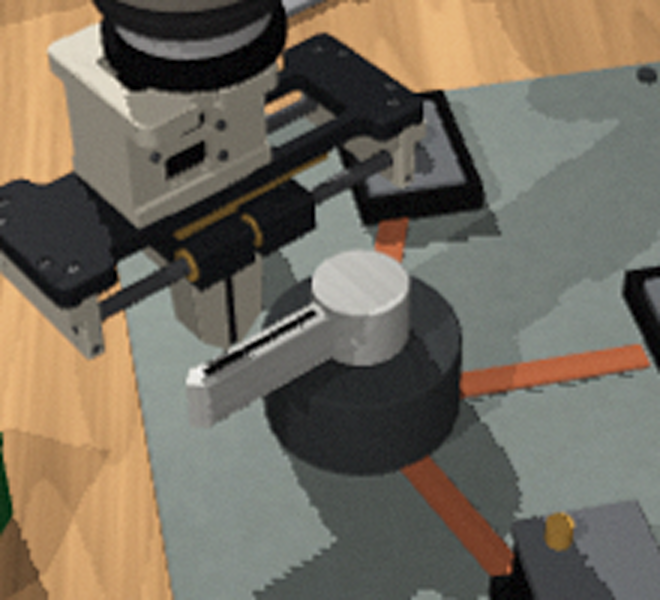

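View pics/sc6.png

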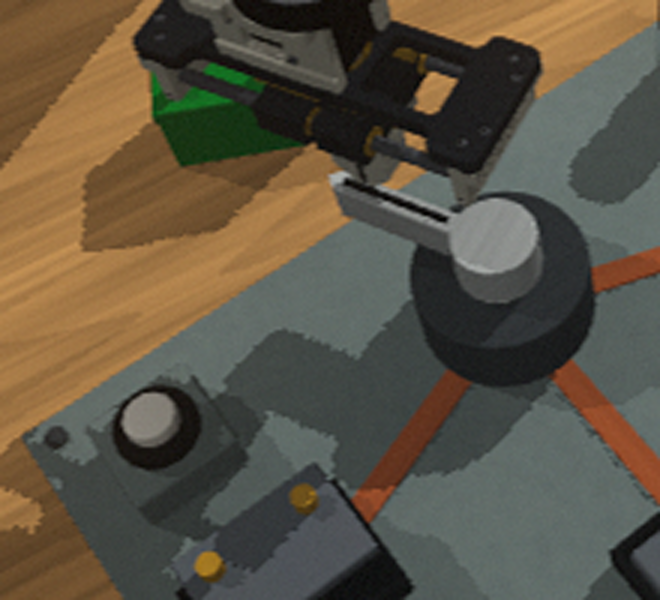

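Request:
send_rows:
  series:
    - [0,1,0,6,0,0,0]
    - [0,1,-1,6,-4,0,0]
    - [0,1,-1,6,-4,0,0]
    - [0,0,0,0,0,0,0]

```text
time: 7.78
tcp_pos: [0.5252, -0.0885, 0.0654]
ee_rot: [0.652, 0.284, 0.645, -0.281]
force: [0.1, -0.3, -0.3]
width: 0.004
```

Run:
```python
from h import *
from station import *
tgt((.500,-.056,.066),-145.8);rel()
import cv2
a=get_image('side')
cv2.imwrite('pics/sd7.png',cv2.resize(a[200:400,200:420],None,fx=3,fy=3,interpolation=2))
```

```text
tcp [525.2 -88.5  65.4] xaxis [ 0.011  0.    -1.   ] y yaw 43.0 F [ 0.1 -0.3 -0.3] t 7.78
shift [ -0.8   3.7 -40.9] turn [ 8.8  0.4 -0.5]
tcp rel hub in tool frame y,z [-79.8  -2.2]
```

View pics/sd7.png

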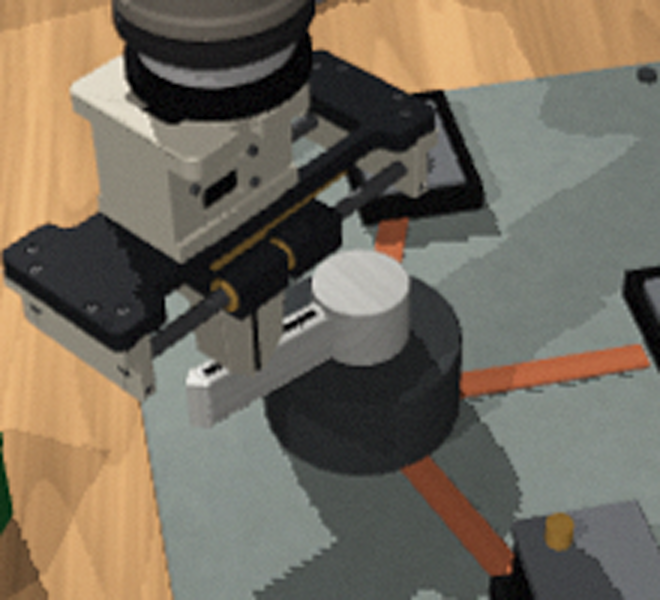

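Run:
```python
from h import *
from station import *
s=read_state()
cv2.imwrite('pics/sc7.png',cv2.resize(get_image('scene')[180:340,140:300],None,fx=3.7,fy=3.7,interpolation=2))
for z in(0,.03):
  for n in('side','scene'):
    q=P(n)@np.r_[s['tcp_pos']+[0,0,z],1];q=q[:2]/q[2];print(n,z,q, (q-[200,200])*3 if n=='side' else (q-[140,180])*3.7)
```

```text
side 0 [281.21589919 335.42908377] [243.64769756 406.28725132]
scene 0 [202.29434357 275.10084545] [230.48907121 351.87312815]
side 0.03 [280.25765344 320.21947568] [240.77296031 360.65842704]
scene 0.03 [198.97168322 265.60269425] [218.19522791 316.72996873]
```

View pics/sc7.png

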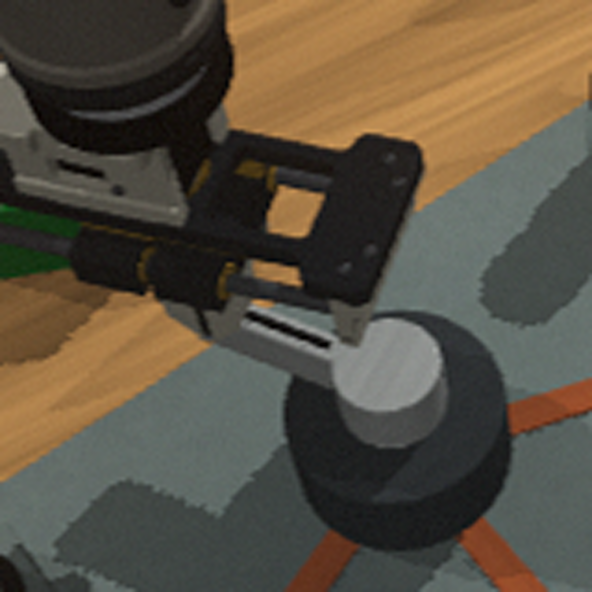

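Run:
```python
from h import *
print(tri((196.2,271.4),(285.8,323.3)))
s=read_state();print(s['tcp_pos'],s['joints'],s['joint_torque'])
m=camera_model('wrist');R=cv2.Rodrigues(m['rvec'])[0];C=-R.T@m['tvec']
w,x,y,z=s['ee_rot'];M=Ro.from_quat([x,y,z,w]).as_matrix()
print('cam in tool',M.T@(C-s['tcp_pos']))
```

```text
(array([ 0.53272682, -0.09650233,  0.09671476]), [np.float64(0.41493963251709187), np.float64(0.3587290364554015)])
[ 0.52492667 -0.08807929  0.06548425] [-0.31248493  0.48933484  1.68856352  0.00407375  0.95393969 -1.06440551] [-1.67095601e-01 -4.60116899e+01 -2.00634027e+01  5.72154255e-03
  2.79856275e-02 -5.96478931e-02]
cam in tool [-0.18917492 -0.0005235  -0.07058676]
```

Run:
```python
from h import *
for img,n,t in(('sd2','side',(.501,-.0536,.0717)),('sc1','scene',(.5011,-.0622,.1914)),('side0','side',(.1678,.497,.1947)),('sd4','side',(.5855,-.1147,.0533))):
    a=cv2.imread(f'pics/{img}.png');q=P(n)@np.r_[t,1];q=q[:2]/q[2];print(img,q)
    c=np.clip(q.astype(int)-60,0,[520,360]);
    b=cv2.resize(a[c[1]:c[1]+120,c[0]:c[0]+120],None,fx=2.4,fy=2.4,interpolation=2)
    r=((q-c)*2.4).astype(int);cv2.drawMarker(b,tuple(int(v) for v in r),(0,0,255),0,12,1)
    cv2.imwrite(f'pics/k_{img}.png',b)
L=[cv2.imread(f'pics/k_{i}.png') for i in('sd2','sc1','side0','sd4')]
cv2.imwrite('pics/k.png',np.vstack([np.hstack(L[:2]),np.hstack(L[2:])]))
```

```text
sd2 [263.43590139 315.83596746]
sc1 [196.07678819 212.61954157]
side0 [88.950007   87.01678257]
sd4 [325.93065188 352.69494514]
```

View pics/k.png

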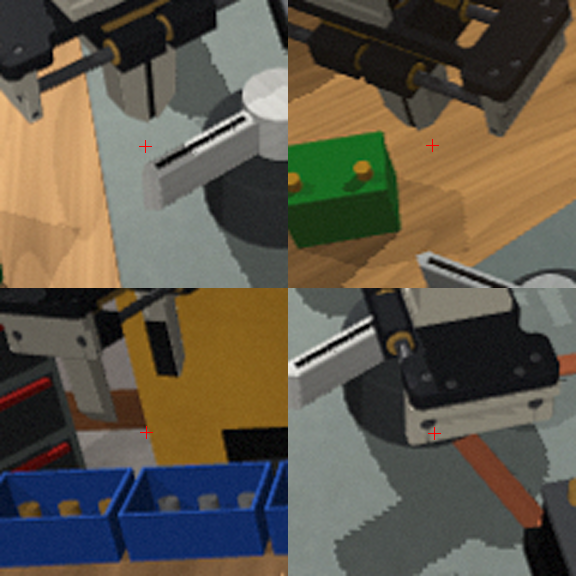

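The fingertips show about 25–30 mm higher than the reported TCP in every view, including free space at the start. They hovered over the bar and never touched it. I'll treat the real tip as about 28 mm above the reported TCP, back off and go lower.

Request:
send_rows:
  series:
    - [0,-15,0,0,0,0,0]
    - [0,0,0,-20,8.5,0,0]
    - [0,0,0,-18,0,0,0]
    - [0,0,0,0,0,0,0]

```text
time: 8.38
tcp_pos: [0.5011, -0.0573, 0.0834]
ee_rot: [0.629, 0.332, 0.621, -0.328]
force: [0.8, -0.1, -0.4]
width: 0.002
```

Run:
```python
from h import *
tgt((.500,-.056,.038),-145.8);rel()
```

```text
tcp [501.1 -57.3  83.4] xaxis [ 0.013 -0.    -1.   ] y yaw 34.4 F [ 0.8 -0.1 -0.4] t 8.38
shift [45.4 -0.6 -2. ] turn [ 0.2  0.4 -0.6]
tcp rel hub in tool frame y,z [-81.6 -29.6]
```

Request:
send_rows:
  series:
    - [0,25,0,-1,0,0,0]
    - [0,20,0,-1,0,0,0]
    - [0,0,0,0,0,0,0]

```text
time: 8.75
tcp_pos: [0.503, -0.0563, 0.0392]
ee_rot: [0.632, 0.33, 0.621, -0.326]
force: [0.4, -0.7, 1.0]
width: 0.003
```

Request:
send_rows:
  series:
    - [0,0,0,7,0,0,0]
    - [0,0,0,6,0,0,0]
    - [0,0,-1,6,-4,0,0]
    - [0,0,-1,6,-4,0,0]
    - [0,0,0,0,0,0,0]

```text
time: 9.38
tcp_pos: [0.5171, -0.0791, 0.0415]
ee_rot: [0.654, 0.284, 0.643, -0.28]
force: [-1.4, -0.5, -0.3]
width: 0.005
```

Run:
```python
from h import *
from station import *
tgt((.604,-.116,.038),-62.8);rel()
a=get_image('side')
cv2.imwrite('pics/sd8.png',cv2.resize(a[200:400,200:420],None,fx=3,fy=3,interpolation=2))
```

```text
tcp [517.1 -79.1  41.5] xaxis [ 0.017 -0.001 -1.   ] y yaw 43.1 F [-1.4 -0.5 -0.3] t 9.38
shift [ 5.  38.2 86.3] turn [-74.1   1.   -0.1]
tcp rel hub in tool frame y,z [-79.3 -14.7]
```

View pics/sd8.png

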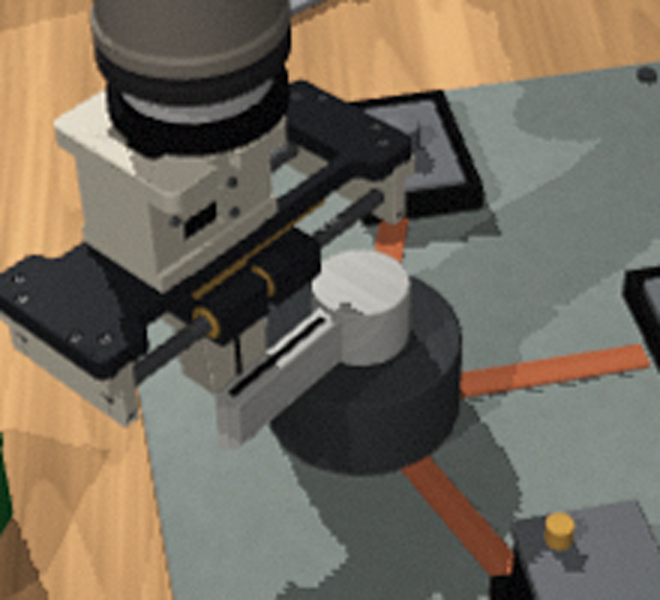

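Request:
send_rows:
  series:
    - [0,1,-1,8.5,-6,-0.5,0]
    - [0,1,-1,8.5,-6,0,0]
    - [0,1,-1,8.5,-6,0,0]
    - [0,1,-1,8.5,-6,0,0]
    - [0,0,0,0,0,0,0]

```text
time: 10.05
tcp_pos: [0.5408, -0.103, 0.0403]
ee_rot: [0.702, 0.138, 0.685, -0.14]
force: [-0.1, 0.6, 0.5]
width: 0.003
```

Run:
```python
from h import *
tgt((.604,-.116,.038),-62.8);rel()
```

```text
tcp [ 540.8 -103.    40.3] xaxis [ 0.022 -0.007 -1.   ] y yaw 67.4 F [-0.1  0.6  0.5] t 10.05
shift [ 3.8 12.3 63.2] turn [-49.8   1.3   0.5]
tcp rel hub in tool frame y,z [-79.2 -14.9]
```

Request:
send_rows:
  series:
    - [0,1,-1,8.5,-6,1,0.5]
    - [0,1,-1,8.5,-6,0,0]
    - [0,1,-1,8.5,-6,0,0]
    - [0,1,-1,8.5,-6,0,0]
    - [0,1,-1,8.5,-6,0,0]
    - [0,0,0,0,0,0,0]

```text
time: 10.8
tcp_pos: [0.579, -0.1151, 0.0374]
ee_rot: [0.708, -0.042, 0.704, 0.047]
force: [-0.0, -0.5, 0.1]
width: 0.003
```

Run:
```python
from h import *
from station import *
tgt((.604,-.116,.038),-62.8);rel()
a=get_image('side')
cv2.imwrite('pics/sd9.png',cv2.resize(a[220:460,240:460],None,fx=2.5,fy=2.5,interpolation=2))
```

```text
tcp [ 579.  -115.1   37.4] xaxis [ 0.005  0.007 -1.   ] y yaw 97.2 F [-0.  -0.5  0.1] t 10.8
shift [-0.5 -4.  24.7] turn [-20.    0.4  -0.3]
tcp rel hub in tool frame y,z [-78. -16.]
```

View pics/sd9.png

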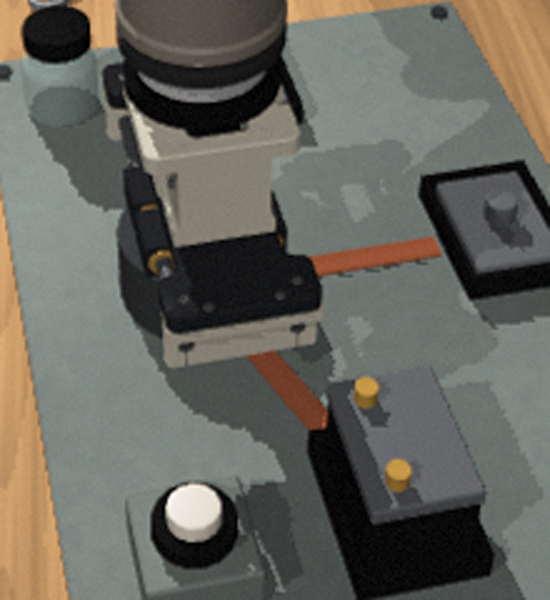

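Request:
send_rows:
  series:
    - [0,0,-1,8.5,-6,0,0]
    - [0,0,-1,8.5,-6,0,0]
    - [0,0,-1,8.5,-6,0,0]
    - [0,0,0,0,0,0,0]

```text
time: 11.35
tcp_pos: [0.6016, -0.1131, 0.0374]
ee_rot: [0.691, -0.151, 0.69, 0.154]
force: [0.1, -0.1, 0.2]
width: 0.004
```

Run:
```python
from h import *
from station import *
tgt((.604,-.116,.038),-62.8);rel()
m=camera_model('wrist');np.save('wm.npy',m,allow_pickle=True)
cv2.imwrite('pics/w10.png',get_image('wrist'))
cv2.imwrite('pics/sc10.png',cv2.resize(get_image('scene')[220:440,80:300],None,fx=2.7,fy=2.7,interpolation=2))
```

```text
tcp [ 601.6 -113.1   37.4] xaxis [ 0.001  0.005 -1.   ] y yaw 114.9 F [ 0.1 -0.1  0.2] t 11.35
shift [-0.6 -3.6  0.9] turn [-2.3  0.2 -0.2]
tcp rel hub in tool frame y,z [-77.2 -17.5]
```

View pics/sc10.png

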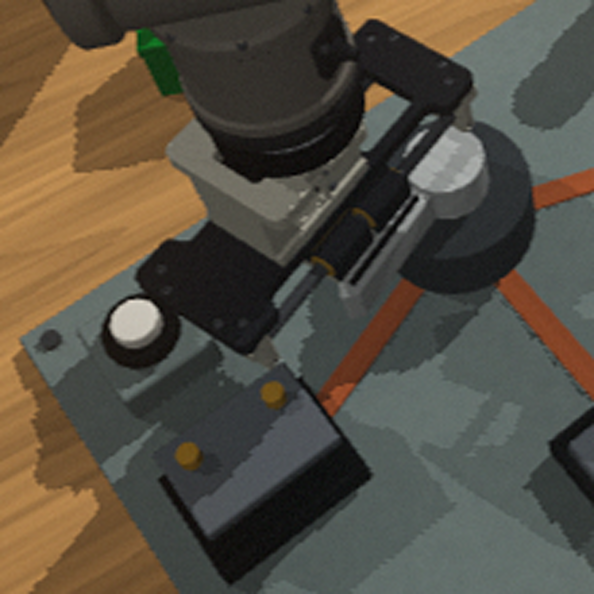

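Request:
send_rows:
  series:
    - [0,0,0,-12,0,0,0]
    - [0,0,0,-12,0,0,0]
    - [0,-40,0,0,0,0,0]
    - [0,-40,0,0,0,0,0]
    - [0,-30,0,-40,0,0,0]
    - [0,0,0,-60,0,0,0]
    - [0,0,0,-50,0,0,0]
    - [0,0,0,0,0,0,0]

```text
time: 12.45
tcp_pos: [0.4323, -0.1893, 0.1505]
ee_rot: [0.692, -0.147, 0.691, 0.15]
force: [0.3, 0.1, 0.3]
width: 0.003
```

Run:
```python
from h import *
from station import *
tgt((.5645,-.2318,.150),-62.8)
a=get_image('side');b=get_image('scene')
cv2.imwrite('pics/sd11.png',cv2.resize(a[270:470,250:450],None,fx=3,fy=3,interpolation=2))
cv2.imwrite('pics/sc11.png',cv2.resize(b[240:440,80:300],None,fx=3,fy=3,interpolation=2))
```

```text
tcp [ 432.3 -189.3  150.5] xaxis [ 0.001  0.004 -1.   ] y yaw 114.3 F [0.3 0.1 0.3] t 12.45
shift [  0.5 -93.  103.1] turn [-2.9  0.1 -0.2]
```

View pics/sd11.png

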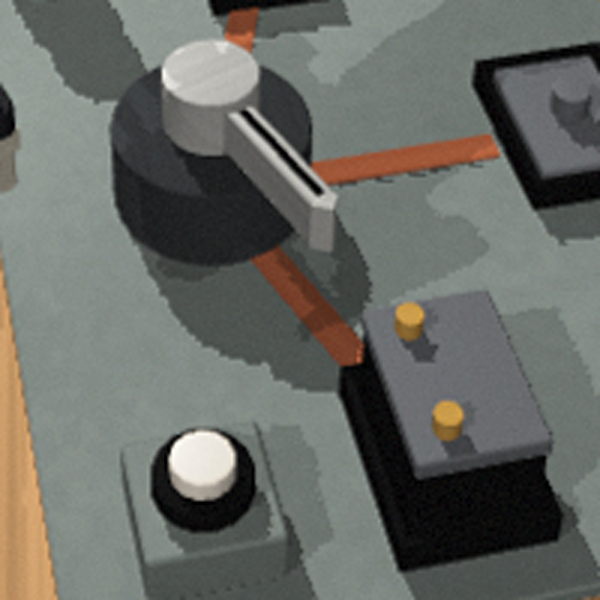

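View pics/sc11.png

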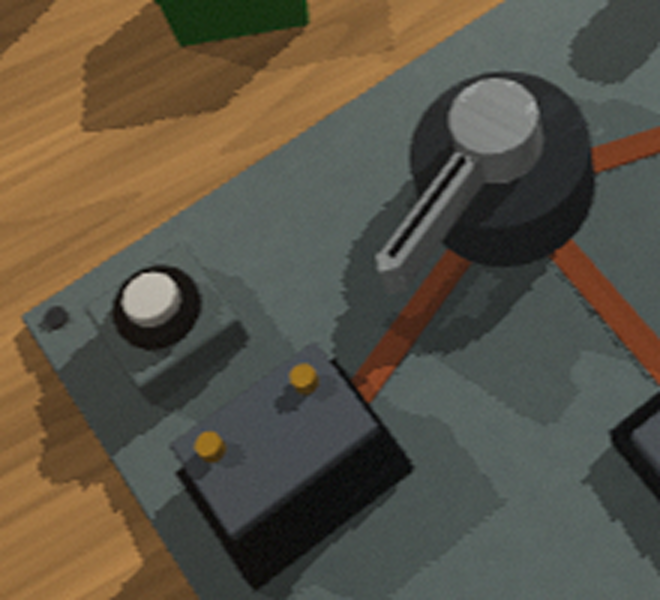

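Run:
```python
from h import *
s=lambda x,y:(80+x/3,240+y/3)
d=lambda x,y:(250+x/3,270+y/3)
A=lambda v:np.degrees(np.arctan2(v[1],v[0]))
tip,e=tri(s(379,263),d(336,201));i,e1=tri(s(463,155),d(247,113));o,e2=tri(s(392,258),d(323,190))
print(tip,e,i,e1,o,e2)
for c in(HUB,np.array([.584,-.0375])):
  for b in((.672,-.2064),(.6715,-.2065)):
    print(A(tip[:2]-c),A(np.array(b)-c),np.linalg.norm(tip[:2]-c))
print('slot',A((o-i)[:2]))
```

```text
[ 0.63157268 -0.12724812  0.09468488] [np.float64(1.062959371450493), np.float64(0.8789165964959081)] [ 0.59809915 -0.06319629  0.09035549] [np.float64(1.4596161101152045), np.float64(1.1887625283782537)] [ 0.62851162 -0.11890598  0.09146654] [np.float64(0.69364905380815), np.float64(0.5737164218311701)]
-63.086226423780424 -63.02025394793775 0.10266824149008194
-63.086226423780424 -63.16721348421979 0.10266824149008194
-62.07332822701131 -62.47965915930371 0.10157698806120093
-62.07332822701131 -62.62707128019354 0.10157698806120093
slot -61.3694431818649
```

Request:
send_rows:
  series:
    - [0,0,-31,34,0,0,0]
    - [0,0,-31,34,0,0,0]
    - [0,0,-31,34,0,0,0]
    - [0,0,0,0,0,0,0]

```text
time: 13.05
tcp_pos: [0.5726, -0.23, 0.1492]
ee_rot: [0.692, -0.149, 0.69, 0.151]
force: [-0.8, 1.0, -0.5]
width: 0.005
```

Run:
```python
from h import *
tgt((.5645,-.2318,.060),-65)
```

```text
tcp [ 572.6 -230.   149.2] xaxis [ 0.003  0.004 -1.   ] y yaw 114.5 F [-0.8  1.  -0.5] t 13.05
shift [89.2  1.5 -8.6] turn [-0.5  0.3 -0.1]
```

Request:
send_rows:
  series:
    - [0,30,2,-8,0,0,0]
    - [0,30,0,0,0,0,0]
    - [0,27,0,0,0,0,0]
    - [0,0,0,0,0,0,0]

```text
time: 13.55
tcp_pos: [0.564, -0.2273, 0.059]
ee_rot: [0.692, -0.149, 0.69, 0.153]
force: [0.2, 0.6, -0.4]
width: 0.003
```

Run:
```python
from h import *
from station import *
tgt((.5645,-.2318,.040),-65)
a=get_image('side');b=get_image('scene')
cv2.imwrite('pics/sd12.png',cv2.resize(a[320:480,220:420],None,fx=3,fy=3,interpolation=2))
cv2.imwrite('pics/sc12.png',cv2.resize(b[240:440,40:260],None,fx=3,fy=3,interpolation=2))
```

```text
tcp [ 564.  -227.3   59. ] xaxis [ 0.001  0.006 -1.   ] y yaw 114.7 F [ 0.2  0.6 -0.4] t 13.55
shift [19.  -4.4 -1.5] turn [-0.3  0.2 -0.3]
```

View pics/sd12.png

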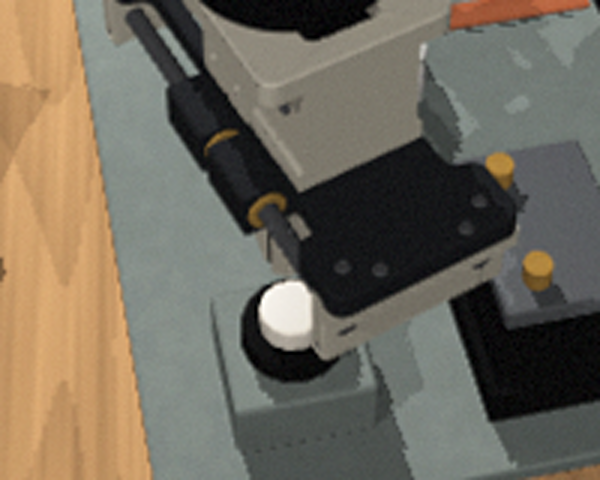

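View pics/sc12.png

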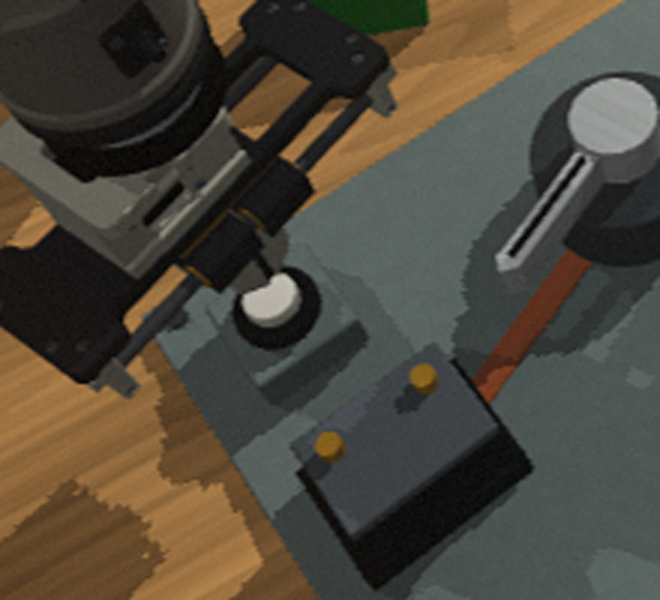

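Request:
send_rows:
  series:
    - [0,10,-4,-2,0,0,0]
    - [0,8,0,0,0,0,0]
    - [0,0,0,0,0,0,0]

```text
time: 14.02
tcp_pos: [0.5672, -0.2339, 0.0454]
ee_rot: [0.694, -0.152, 0.687, 0.15]
force: [-0.4, 0.1, 0.1]
width: 0.002
```

Request:
send_rows:
  series:
    - [0,3,0,0,0,0,0]
    - [0,0,0,0,0,0,0]

```text
time: 14.28
tcp_pos: [0.5674, -0.2341, 0.0425]
ee_rot: [0.694, -0.152, 0.687, 0.15]
force: [0.4, 0.5, -0.5]
width: 0.007
```

Request:
send_rows:
  series:
    - [0,3,0,0,0,0,0]
    - [0,0,0,0,0,0,0]

```text
time: 14.52
tcp_pos: [0.5676, -0.2341, 0.0395]
ee_rot: [0.695, -0.152, 0.687, 0.15]
force: [-0.6, -0.2, -1.0]
width: 0.003
```

Request:
send_rows:
  series:
    - [0,3,0,0,0,0,0]
    - [0,0,0,0,0,0,0]

```text
time: 14.78
tcp_pos: [0.5676, -0.234, 0.0363]
ee_rot: [0.695, -0.152, 0.687, 0.15]
force: [0.4, 0.6, 0.4]
width: 0.007
```

Request:
send_rows:
  series:
    - [0,3,0,0,0,0,0]
    - [0,0,0,0,0,0,0]

```text
time: 15.02
tcp_pos: [0.5677, -0.234, 0.0331]
ee_rot: [0.695, -0.152, 0.687, 0.15]
force: [-0.4, 0.2, -0.9]
width: 0.001
```

Request:
send_rows:
  series:
    - [0,2,0,0,0,0,0]
    - [0,0,0,0,0,0,0]

```text
time: 15.28
tcp_pos: [0.5678, -0.2341, 0.0311]
ee_rot: [0.695, -0.152, 0.687, 0.15]
force: [0.9, -0.5, 0.7]
width: 0.008
```

Request:
send_rows:
  series:
    - [0,2,0,0,0,0,0]
    - [0,0,0,0,0,0,0]

```text
time: 15.52
tcp_pos: [0.5679, -0.2342, 0.0294]
ee_rot: [0.695, -0.152, 0.687, 0.15]
force: [-0.8, 0.2, 2.7]
width: 0.005
```

Request:
send_rows:
  series:
    - [0,2,0,0,0,0,0]
    - [0,0,0,0,0,0,0]

```text
time: 15.78
tcp_pos: [0.5679, -0.2342, 0.0277]
ee_rot: [0.695, -0.152, 0.687, 0.15]
force: [0.4, 0.0, 2.8]
width: 0.001
```

Run:
```python
from h import *
from station import *
tgt((.5645,-.2318,.040),-65)
b=get_image('scene')
cv2.imwrite('pics/sc13.png',cv2.resize(b[280:400,80:200],None,fx=5,fy=5,interpolation=2))
```

```text
tcp [ 567.9 -234.2   27.7] xaxis [ 0.012 -0.    -1.   ] y yaw 114.7 F [0.4 0.  2.8] t 15.78
shift [-12.4   3.6  -2. ] turn [-0.3  0.6  0.3]
```

View pics/sc13.png

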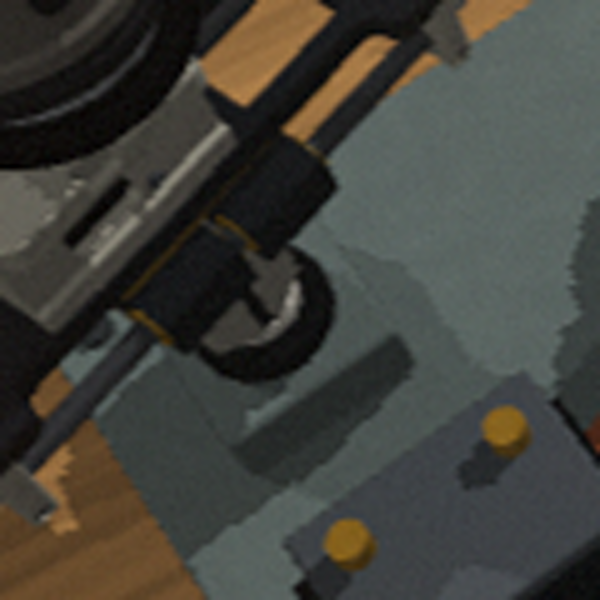

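Request:
send_rows:
  series:
    - [0,2,0,0,0,0,0]
    - [0,0,0,0,0,0,0]

```text
time: 16.08
tcp_pos: [0.568, -0.2342, 0.0259]
ee_rot: [0.695, -0.152, 0.687, 0.15]
force: [-1.7, 0.3, 4.2]
width: 0.004
```

Request:
send_rows:
  series:
    - [0,2,0,0,0,0,0]
    - [0,0,0,0,0,0,0]

```text
time: 16.32
tcp_pos: [0.568, -0.2342, 0.0249]
ee_rot: [0.695, -0.152, 0.687, 0.15]
force: [-2.8, 0.4, 4.3]
width: 0.004
```

Request:
send_rows:
  series:
    - [0,1.5,0,0,0,0,0]
    - [0,0,0,0,0,0,0]

```text
time: 16.58
tcp_pos: [0.568, -0.2343, 0.0251]
ee_rot: [0.695, -0.153, 0.686, 0.15]
force: [-1.6, 1.8, 4.2]
width: 0.004
```

Request:
send_rows:
  series:
    - [0,4,0,0,0,0,0]
    - [0,0,0,0,0,0,0]

```text
time: 16.82
tcp_pos: [0.5682, -0.2343, 0.0253]
ee_rot: [0.695, -0.153, 0.686, 0.149]
force: [-2.6, 1.4, 4.4]
width: 0.005
```

Run:
```python
from h import *
from station import *
s=read_state();print(s['tcp_pos'],s['force'],s['ft_torque'])
a=get_image('side');b=get_image('scene')
cv2.imwrite('pics/sd14.png',cv2.resize(a[320:480,220:420],None,fx=3,fy=3,interpolation=2))
cv2.imwrite('pics/sc14.png',cv2.resize(b[240:440,40:260],None,fx=3,fy=3,interpolation=2))
```

```text
[ 0.56821238 -0.23433317  0.02531654] [-2.63817692  1.35899263  4.37850452] [0.22329097 0.59154306 0.01965036]
```

View pics/sd14.png

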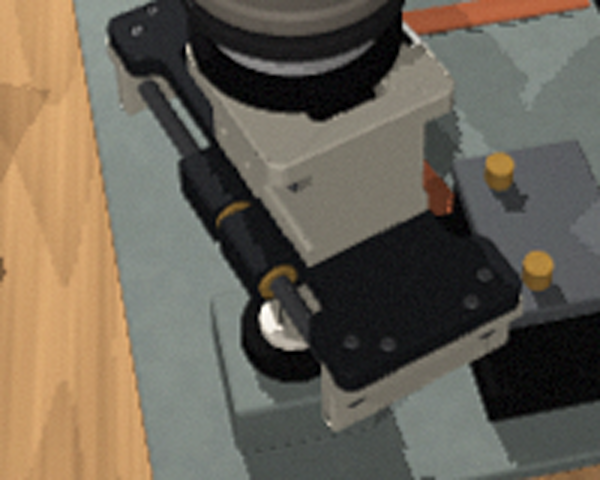

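View pics/sc14.png

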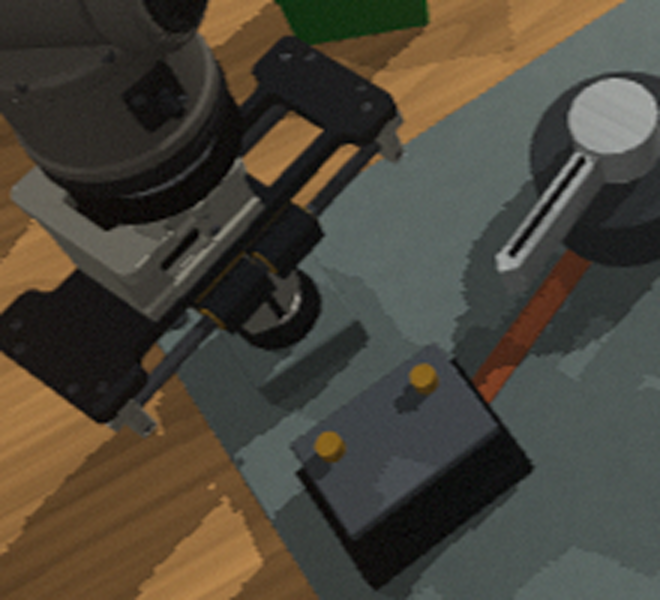

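Request:
send_rows:
  series:
    - [0,4,0,0,0,0,0]

```text
time: 17.05
tcp_pos: [0.5686, -0.2345, 0.0241]
ee_rot: [0.696, -0.154, 0.686, 0.149]
force: [-13.4, 6.0, 42.5]
width: 0.006
```

Run:
```python
from h import *
s=read_state();print(s['tcp_pos'],s['force'],s['ft_torque'],s['joints'],s['joint_torque'])
```

```text
[ 0.56858503 -0.23452999  0.02405695] [-13.37442781   6.01560931  42.48509049] [1.17116165 2.44388888 0.02520297] [-0.51843885  0.66671249  1.48504875  0.00565866  0.97482122 -2.5239884 ] [-5.49709462e-01 -3.19829071e+01 -1.64865160e+01  2.25166976e-01
 -4.61841300e+00 -2.58065767e-03]
```

It hit the hard stop at 42 N, so the button is fully in. Backing straight off.

Request:
send_rows:
  series:
    - [0,-20,0,0,0,0,0]
    - [0,-40,0,0,0,0,0]
    - [0,-40,0,0,0,0,0]
    - [0,-20,0,-50,0,0,0]
    - [0,0,0,-60,0,0,0]
    - [0,0,0,-40,0,0,0]
    - [0,0,0,0,0,0,0]

```text
time: 17.92
tcp_pos: [0.4282, -0.2989, 0.1439]
ee_rot: [0.696, -0.155, 0.685, 0.149]
force: [0.6, -0.1, 0.1]
width: 0.004
```

Run:
```python
from h import *
from station import *
tgt((.5645,-.2318,.040),-65)
cv2.imwrite('pics/sd15.png',get_image('side'));cv2.imwrite('pics/sc15.png',get_image('scene'))
for n,o in(('sd15','side0'),('sc15','scene0')):
    print(cv2.absdiff(cv2.imread(f'pics/{n}.png'),cv2.imread(f'pics/{o}.png')).mean())
```

```text
tcp [ 428.2 -298.9  143.9] xaxis [ 0.017 -0.006 -1.   ] y yaw 114.8 F [ 0.6 -0.1  0.1] t 17.93
shift [105.9   5.  150.5] turn [-0.2  0.8  0.7]
24.856475694444445
8.896766493055555
```

View pics/sd15.png

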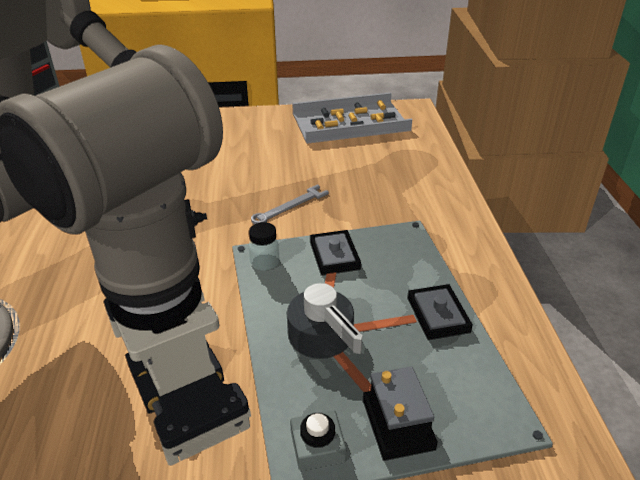

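View pics/sc15.png

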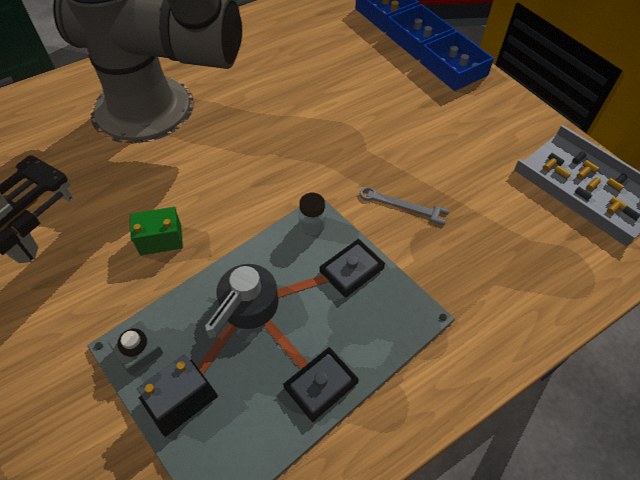

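```bash
python3 -c "
from station import *
print(close_job())"
```

```text
the job is handed in; nothing more can be done
None
```

The job is handed in: the lever points at the dark battery in the right bay, and the start button was pressed fully in and came back out. No verdict was reported; these are my own checks.

- **Lever:** measured from two views at about -62° to -63° world, against a battery direction of about -62.5° to -63.2°. The measured offset is about 1°, and the limit is about 6.6°. The slot line alone read -61.4°, which is also within the limit.
- **Button:** pressed only after the lever was set. The tip moved about 6 mm from first contact until it met a hard stop at 42 N on the fingertip. The last pictures show the button out and the arm clear, with the force near zero.
- **Other objects:** the battery, covers, jar and wrench look unmoved from the start pictures; I compared these by eye only.
- **What disagreed:** the real fingertips sit about 28–31 mm above the reported TCP, both in the cameras and at button contact. My first two pushes therefore passed over the bar without touching it. I lowered the tool by that amount and the third push worked.

The job took about 18 s of the 51 s allowed.

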